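Put the laboratory weights back in their dishes

ROBOT

A 7-joint arm with a two-finger parallel gripper is mounted at the origin on a cart in front of the work surface, level with it; the furniture and walls round the work are solid. World frame = base frame: x ahead of the robot, y to its left, z up, the work surface at z = 0. Lengths are in mm, angles in rad, forces in N, time in s.
With the tool pointing down it reaches from about 400 to 900 mm from the base axis. Payload 5.6 kg.
Tool frame: the origin (TCP) lies midway between the tips of the shut fingers; the grasp point (between the pads) lies 19 mm behind it; z points along the fingers, y is the line along which they close (so a half turn about z gives the same grasp; the last joint's range is limited). The gripper opens to 92 mm and grips with 3 to 60 N. Pads are 20 mm wide; open, the fingers measure 128 mm over their backs; the gripper's body (75 mm by 189 mm) begins 69 mm behind the grasp point.
Start: joints at [1.22, 0.468, -0.012, 1.603, 0.006, 1.071, -0.056], TCP at [196.884, -619.472, 214.592] pointing down, gripper open.
Joint ranges: [-2.53, 2.53], [-0.31, 2.02], [-1.57, 1.55], [0.28, 2.44], [-1.29, 4.43], [0.15, 1.84], [-2.92, 2.92]. Speed limits (rad/s): [2.57, 2.57, 3.14, 3.14, 3.14, 3.14, 3.14].

INTERFACE

Orientations are given as a rotation vector (axis times angle).
In Python, from cell import robot, grip, kin, viewer gives the robot as it stands. Calls block until the motion is done:
- robot.movep(position, orientation): joint-space move of the TCP to a pose.
- robot.servo_line(position, feed=150, rotation=None): straight line of the TCP; rotation=None keeps the orientation; feed is the mean speed in mm/s.
- robot.goto_joints(angles): joint-space move.
- grip(opening, newtons=None): opening from 0.0 (shut) to 1.0 (fully open); newtons is the grip in N (None keeps the last); returns when the fingers have stopped.
- robot.hold(seconds).
- kin.ik(position, orientation): joint angles nearest the present ones, or None.
- robot.observe(): the state.
- viewer.read_camera(name): name is "scene" or "top"; returns the picture (480x640x3 uint8, red, green, blue); there is no depth.
- viewer.camera_info(name): a dict with "camera_matrix" (3x3 intrinsics, pixels), "R" (3x3) and "t" (3): a world point X has camera coordinates R X + t. Camera axes: x right, y down, z forward; pixel columns grow to the right and rows downward; lengths in mm; the calibration is good to about 2 mm. A picture is of the moment at which its call begins. camera_info takes no time and is no camera call.
A pose or a line that the arm cannot do raises robot.IKError and nothing moves.
- robot.job_done(): hands the job in; it is judged then, once.
Trained networks look in the newest picture that a camera, given by its name, has taken for a name from the list of things; names that differ only in an ending like _2 or _b are one class to them, and where a whole thing is asked for, a point or a joint stands for the part that bears it (a point fixed in the world has none). Each returns a list of dicts, best first, with "confidence" (0 to 1); they miss things now and then, are a little off and sometimes report something else, mostly with a low value. They report only what shows in the picture. A call takes as long as a camera call. They do not tell look-alikes from the thing itself.
- viewer.silhouettes(name, camera): "mask" (480x640 bool, what is visible of it).
- viewer.pinpoint(name, camera): "at" ([x, y, z] in mm, in the coordinates of the camera as it stood for that picture, good to about 4 mm: a listed point, or the origin of a listed thing).
The state is a dict: "t": time; "joints": joint angles; "joint_velocities": joint speeds; "joint_torque": joint torques, N m; "tcp_pos": TCP position; "tcp_rot": TCP orientation; "contact_force": force on the tool from outside, world axes, zero at the start; "wrist_torque": the same for the moment, N m; "grip_width": opening from 0.0 (shut) to 1.0 (fully open); "grip_force": force on a finger pad.
Only numpy, scipy, OpenCV 4.12 (cv2) and the standard library are available. Lean on these libraries where they do the work, as an engineer would, in place of code of your own. Each camera call takes 0.05 s, during which the arm holds its last target. There are 200 camera calls.

TASK

The balance has been checked; put the four steel weights away, each in the grey dish of its own rank in size: the smallest weight in the smallest dish, the next in the next, up to the largest weight in the largest dish. Each must stand upright and flat on its dish's floor, inside the rim. Leave the green-capped vial and the toothpick jar where they stand.

Things in the scene. Friction and masses are not known exactly. Their poses are not given: they have to be found in the camera images.
- weight_tiny: the smallest of the four stainless steel laboratory weights, standing on the bench: upright cylinder 20 mm in diameter and 26 mm tall with a round lifting knob (13 mm in diameter) on a thin neck above it, 42 mm tall in all, about 60 g; origin at the centre of its underside, z up along its axis
- weight_small: the second smallest of the four stainless steel laboratory weights, standing on the bench: upright cylinder 30 mm in diameter and 30 mm tall with a round lifting knob (18 mm in diameter) on a thin neck above it, 48 mm tall in all, about 160 g; origin at the centre of its underside, z up along its axis
- weight_medium: the second largest of the four stainless steel laboratory weights, standing on the bench: upright cylinder 40 mm in diameter and 35 mm tall with a round lifting knob (23 mm in diameter) on a thin neck above it, 54 mm tall in all, about 330 g; origin at the centre of its underside, z up along its axis
- weight_large: the largest of the four stainless steel laboratory weights, standing on the bench: upright cylinder 50 mm in diameter and 40 mm tall with a round lifting knob (28 mm in diameter) on a thin neck above it, 60 mm tall in all, about 600 g; origin at the centre of its underside, z up along its axis
- dish_tiny: the smallest of the four round grey plastic storage dishes, fixed to the bench: open on top, 48 mm outside and 40 mm inside diameter, rim 10 mm high and 4 mm thick, floor 4 mm thick; origin at the centre of its underside, z up
- dish_small: the second smallest of the four round grey plastic storage dishes, fixed to the bench: open on top, 62 mm outside and 54 mm inside diameter, rim 10 mm high and 4 mm thick, floor 4 mm thick; origin at the centre of its underside, z up
- dish_medium: the second largest of the four round grey plastic storage dishes, fixed to the bench: open on top, 76 mm outside and 68 mm inside diameter, rim 10 mm high and 4 mm thick, floor 4 mm thick; origin at the centre of its underside, z up
- dish_large: the largest of the four round grey plastic storage dishes, fixed to the bench: open on top, 90 mm outside and 82 mm inside diameter, rim 10 mm high and 4 mm thick, floor 4 mm thick; origin at the centre of its underside, z up
- green_vial: white plastic vial with a green cap, 40 mm in diameter, 58 mm tall, standing loose on the bench; to be left alone; origin at the centre of its underside, z up
- toothpick_jar: clear, hardly visible round jar full of upright brown wooden toothpicks, 51 mm in diameter, 78 mm tall, standing loose on the bench; to be left alone; origin at the centre of its underside, z up
Mind the look-alikes: they are no part of the job. Leave any yellow look-alike of the weight_medium alone.

How it is judged:
By the outcome, as a careful person would: the job done as asked, in the order asked, and still so for the second after the job is handed in, with the robot touching nothing.
It also fails if it takes over 96 s, if anything falls off the work surface, if the arm or the gripper's body presses on something with over 40 N, if the wrist force passes 120 N, or if a joint passes its speed limit or range.

## Working session

There is one attempt and no reset: what is moved stays moved. The work goes in short steps, each a Python script; the robot and the scene stay as the last script left them, time stands still between calls to the robot, and variables do not carry over. Pictures are saved under pics/ and viewed, at most 14 in all, crops included, and the job is handed in when it is done.

```bash
ls; mkdir -p pics
cat > h.py <<'E'
import numpy as np, cv2
from cell import robot, grip, kin, viewer
def world(p,cam):
    c=viewer.camera_info(cam); R=np.array(c["R"]);t=np.array(c["t"]).ravel()
    return R.T@(np.array(p)-t)
def ray(u,v,z,cam):
    c=viewer.camera_info(cam); R=np.array(c["R"]);t=np.array(c["t"]).ravel()
    d=R.T@np.linalg.inv(np.array(c["camera_matrix"]))@np.array([u,v,1.]); o=-R.T@t
    return o+d*(z-o[2])/d[2]
def proj(X,cam):
    c=viewer.camera_info(cam); p=np.array(c["camera_matrix"])@(np.array(c["R"])@np.array(X,float)+np.array(c["t"]).ravel())
    return p[:2]/p[2]
E
python3 - <<'E'
from h import *
for cam in("top","scene"):
    im=viewer.read_camera(cam); cv2.imwrite(f"pics/{cam}0.png",im[:,:,::-1])
    for n in ["weight_tiny","weight_small","weight_medium","weight_large","dish_tiny","dish_small","dish_medium","dish_large","green_vial","toothpick_jar"]:
        for d in viewer.pinpoint(n,cam)[:3]:
            w=world(d["at"],cam); print(cam,n,round(d["confidence"],2),w.round(0),proj(w,cam).round(0))
o=robot.observe();print(o["t"],o["tcp_rot"])
E
```

```text
pics
top weight_tiny 0.73 [602. -14.  -1.] [377. 233.]
top weight_tiny 0.42 [ 457. -203.   -4.] [454. 288.]
top weight_small 0.6 [458. 116.  -3.] [327. 291.]
top weight_small 0.49 [463. 271.   1.] [266. 290.]
top weight_medium 0.69 [604.  69.   1.] [344. 233.]
top weight_medium 0.63 [603. -15.  -0.] [377. 233.]
top dish_tiny 0.7 [ 614. -149.   -1.] [429. 227.]
top dish_tiny 0.43 [603. -16.   0.] [377. 233.]
top dish_tiny 0.24 [580. 169.  -2.] [305. 244.]
top dish_small 0.64 [463. -37.  -4.] [388. 287.]
top dish_medium 0.56 [584. 166.  -4.] [307. 242.]
top green_vial 0.64 [546. 467.  -0.] [189. 260.]
top toothpick_jar 0.75 [735. 100.   1.] [331. 184.]
scene weight_tiny 0.64 [ 460. -205.    1.] [477. 238.]
scene weight_small 0.57 [735.  98.   3.] [295. 222.]
scene weight_small 0.55 [468. 272.   1.] [294. 317.]
scene weight_medium 0.98 [603. -16.  -1.] [370. 234.]
scene weight_medium 0.67 [606.  76.  -1.] [336. 246.]
scene weight_medium 0.43 [ 461. -205.   -0.] [476. 238.]
scene weight_large 0.55 [463. 117.   3.] [365. 286.]
scene dish_tiny 0.49 [ 616. -149.    4.] [409. 214.]
scene dish_small 0.72 [467. -36.   2.] [421. 259.]
scene dish_medium 0.66 [582. 160.   0.] [310. 264.]
scene dish_large 0.81 [601. 308.   5.] [239. 282.]
scene dish_large 0.42 [545. 468.   2.] [164. 336.]
scene green_vial 0.8 [547. 466.   4.] [165. 334.]
1.1 [ 3.10435215e+00  4.81471210e-01 -3.90534972e-05]
```

View pics/top0.png

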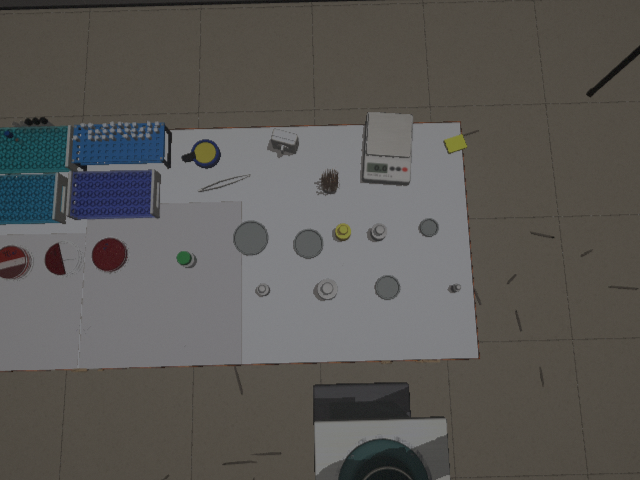

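View pics/scene0.png

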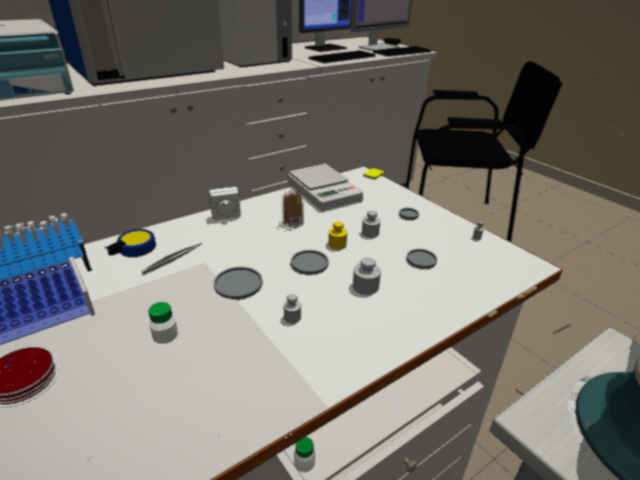

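The top view shows the steel weights at about (455,288) tiny, (262,290) small, (378,232) medium and (326,290) large. The yellow look-alike is at (343,232). The dishes are at (429,228), (387,287), (308,244) and (251,238), and the scene view agrees. I'll refine these positions with silhouettes.

```bash
cat > loc.py <<'E'
from h import *
from scipy.optimize import least_squares
prior=dict(weight_tiny=(459,-204),weight_small=(466,271),weight_medium=(603,-15),weight_large=(461,117),
 dish_tiny=(615,-149),dish_small=(465,-37),dish_medium=(583,163),dish_large=(601,308))
W=dict(tiny=(20,26,13,42),small=(30,30,18,48),medium=(40,35,23,54),large=(50,40,28,60))
D=dict(tiny=48,small=62,medium=76,large=90)
th=np.linspace(0,2*np.pi,40)
def ring(r,z): return np.c_[r*np.cos(th),r*np.sin(th),0*th+z]
def parts(n):
    k,s=n.split("_")
    if k=="dish": return [np.r_[ring(D[s]/2,0),ring(D[s]/2,10)]]
    d,h,kd,H=W[s]; r=kd/2; a=np.linspace(-1.5,1.5,9)
    return [np.r_[ring(d/2,0),ring(d/2,h)], np.vstack([ring(r*np.cos(q),H-r+r*np.sin(q)) for q in a])]
def model(n,xy,cam):
    S=8; m=np.zeros((480*S//2,640*S//2),np.uint8); c=S//2
    for P in parts(n):
        uv=np.array([proj(p+[xy[0],xy[1],0],cam) for p in P])
        cv2.fillConvexPoly(m,cv2.convexHull(((uv+.5)*c).astype(np.int32)),1)
    M=cv2.moments(m,True); return np.array([M["m10"],M["m01"]])/M["m00"]/c-.5+.5/c, M["m00"]/c/c
def locate(n,p,cams=("top","scene")):
    out={};
    for cam in cams:
        c0,a0=model(n,p,cam); best=None
        for d in viewer.silhouettes(n,cam):
            m=d["mask"]; v,u=np.nonzero(m)
            if len(u)==0: continue
            c=np.array([u.mean(),v.mean()])
            if np.linalg.norm(c-c0)<6 and (best is None or abs(np.log(len(u)/a0))<best[2]): best=(c,len(u),abs(np.log(len(u)/a0)))
        if best is None: continue
        x=np.array(p,float)
        for _ in range(3):
            J=np.c_[[(proj([*(x+e),5],cam)-proj([*(x-e),5],cam))/2 for e in np.eye(2)]].T
            x=x+np.linalg.solve(J,best[0]-model(n,x,cam)[0])
        out[cam]=(x.round(1),best[1],round(a0))
    return out
E
python3 - <<'E'
from loc import *
for c in("top","scene"): viewer.read_camera(c)
for n,p in prior.items(): print(n,locate(n,p))
q=lambda x,y,z:kin.ik([x,y,z],list(np.pi*np.array([np.cos((np.arctan2(y,x)+np.pi/2)/2),np.sin((np.arctan2(y,x)+np.pi/2)/2),0])))
for n,p in prior.items():
  for z in(10,120): j=q(*p,z); print(n,z,None if j is None else np.round(j,2))
print(robot.observe()["t"])
E
```

```text
weight_tiny {'top': (array([ 456.5, -202. ]), 64, 78), 'scene': (array([ 460.5, -207. ]), 113, 165)}
weight_small {'top': (array([464.8, 276.1]), 137, 141), 'scene': (array([468.9, 273.6]), 424, 449)}
weight_medium {'top': (array([601.1, -15.5]), 223, 247), 'scene': (array([607. , -20.8]), 412, 423)}
weight_large {'top': (array([459.6, 117.5]), 364, 357), 'scene': (array([466. , 112.7]), 872, 860)}
dish_tiny {'top': (array([ 614.7, -147.5]), 266, 298), 'scene': (array([ 616.8, -151.4]), 195, 235)}
dish_small {'top': (array([463. , -33.9]), 476, 504), 'scene': (array([466.8, -37.2]), 504, 545)}
dish_medium {'top': (array([578.9, 161.2]), 683, 715), 'scene': (array([582.6, 160.1]), 785, 827)}
dish_large {'top': (array([598.6, 310.5]), 930, 1000), 'scene': (array([601.6, 308.2]), 1304, 1370)}
weight_tiny 10 [ 0.63  0.58 -0.34  2.07  0.36  0.55 -0.38]
weight_tiny 120 [ 0.7   0.39 -0.42  2.02  0.22  0.78 -0.27]
weight_small 10 [-0.01  0.74 -0.76  1.96  0.75  0.75 -0.69]
weight_small 120 [ 0.11  0.6  -0.92  1.91  0.6   0.93 -0.57]
weight_medium 10 [ 0.35  0.74 -0.52  1.81  0.52  0.73 -0.48]
weight_medium 120 [ 0.44  0.6  -0.64  1.77  0.43  0.92 -0.41]
weight_large 10 [ 0.1   0.58 -0.51  2.12  0.53  0.56 -0.54]
weight_large 120 [ 0.59  0.63 -1.15  2.05  0.72  0.95 -0.71]
dish_tiny 10 [ 0.52  0.76 -0.47  1.74  0.47  0.76 -0.42]
dish_tiny 120 [ 0.56  0.61 -0.52  1.7   0.36  0.93 -0.34]
dish_small 10 [ 0.39  0.56 -0.46  2.14  0.48  0.54 -0.51]
dish_small 120 [ 0.52  0.37 -0.6   2.09  0.3   0.77 -0.35]
dish_medium 10 [ 0.07  0.74 -0.54  1.81  0.54  0.74 -0.49]
dish_medium 120 [ 0.27  0.67 -0.83  1.75  0.58  0.98 -0.52]
dish_large 10 [-0.01  0.93 -0.79  1.61  0.78  0.95 -0.6 ]
dish_large 120 [ 0.15  0.94 -1.12  1.56  0.88  1.22 -0.66]
2.0
```

```bash
cat > act.py <<'E'
from loc import *
POS=dict(weight_tiny=(458.5,-204.5),weight_small=(467,275),weight_medium=(604,-18),weight_large=(463,115),
 dish_tiny=(615.5,-149.5),dish_small=(465,-35.5),dish_medium=(581,160.5),dish_large=(600,309.5))
def ori(x,y):
    a=(np.arctan2(y,x)+np.pi/2)/2; return [np.pi*np.cos(a),np.pi*np.sin(a),0]
def st(m):
    o=robot.observe(); print(m,round(o["t"],1),np.round(o["tcp_pos"],1),"w",round(o["grip_width"]*92,1),"gf",np.round(o["grip_force"],1),np.round(o["contact_force"],1))
def put(s,N,off=10,lift=110):
    x,y=POS["weight_"+s]; u,v=POS["dish_"+s]; d=W[s][0]
    robot.movep([x,y,lift],ori(x,y)); grip((d+24)/92)
    robot.servo_line([x,y,off],feed=120); st("down")
    grip(max(0,(d-15)/92),N); st("gripped")
    robot.servo_line([x,y,lift],feed=150); st("lifted")
    robot.movep([u,v,lift],ori(u,v))
    robot.servo_line([u,v,25],feed=150); robot.servo_line([u,v,off+4.5],feed=40); st("placed")
    grip((d+20)/92); robot.servo_line([u,v,lift],feed=150); st("up")
E
python3 - <<'E'
from act import *
put("tiny",12)
for c in("top","scene"): im=viewer.read_camera(c); print(locate("weight_tiny",POS["dish_tiny"],(c,)))
a=proj([615,-149,10],"scene").astype(int)
c=viewer.read_camera("scene")[a[1]-60:a[1]+60,a[0]-80:a[0]+80,::-1]
cv2.imwrite("pics/t1.png",cv2.resize(c,None,fx=4,fy=4))
E
```

```text
down 5.6 [ 459.  -204.6   10.5] w 44.1 gf 0.0 [ 0.  -0.3 -0.1]
gripped 6.1 [ 458.7 -204.7   10.4] w 19.5 gf 12.0 [-0.6  0.6  4.2]
lifted 7.0 [ 457.8 -204.4  109.3] w 19.5 gf 12.0 [-0.  -0.2 -0.9]
placed 8.8 [ 615.5 -149.5   14.5] w 19.5 gf 12.0 [-0.3  0.  -0.7]
up 10.1 [ 614.8 -149.6  109.3] w 39.7 gf 0.0 [-0.2  0.7  0.4]
{}
{}
```

View pics/t1.png

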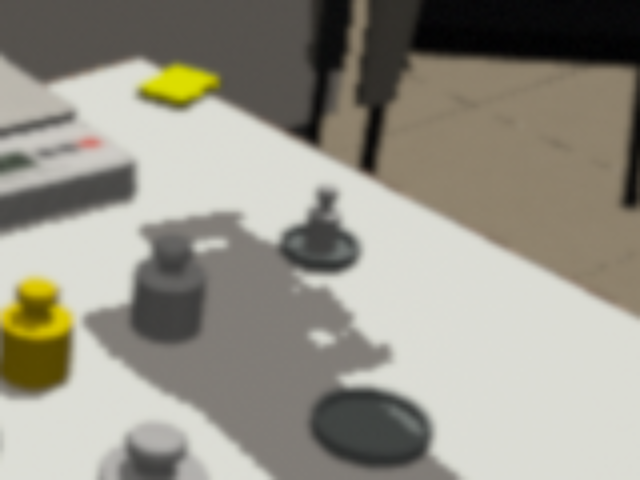

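The crop shows the tiny weight upright and centred in the smallest dish, at about (320,240). I'll do the other three now.

Run:
```python
from act import *
put("small",20)
put("medium",30)
put("large",45)
robot.movep([450,-330,250],ori(450,-330)); st("away")
a=proj([560,80,10],"scene").astype(int)
c=viewer.read_camera("scene")[180:340,200:440,::-1]
cv2.imwrite("pics/s2.png",cv2.resize(c,(800,533),interpolation=cv2.INTER_CUBIC))
c=viewer.read_camera("top")[170:330,230:470,::-1]
cv2.imwrite("pics/t2.png",cv2.resize(c,(800,533),interpolation=cv2.INTER_CUBIC))
```

```text
down 13.3 [467.4 275.5  10.6] w 53.6 gf 0.0 [-0.1  0.3  0.4]
gripped 13.8 [467.6 275.3  10.5] w 29.4 gf 20.0 [ 0.6 -0.4  2.7]
lifted 14.7 [466.4 274.3 109.1] w 29.0 gf 20.0 [-0.3 -0.4 -2.7]
placed 17.0 [465.  -35.6  14.5] w 29.2 gf 20.0 [ 0.4  0.3 -1.7]
up 18.2 [464.4 -35.7 109.5] w 50.0 gf 0.0 [ 0.  -0.1 -0.5]
down 20.3 [604.6 -17.8  10.7] w 64.2 gf 0.0 [ 0.2 -0.6 -0.2]
gripped 20.8 [604.4 -18.1  10.5] w 39.2 gf 30.0 [-0.4  0.   2.4]
lifted 21.6 [603.  -18.3 108.9] w 39.6 gf 30.0 [ 0.6 -0.9 -4.5]
placed 23.4 [581.  160.5  14.5] w 39.0 gf 30.0 [-0.2 -0.7 -3.6]
up 24.7 [580.5 160.  109.3] w 60.1 gf 0.0 [ 0.5 -0.6 -0.7]
down 26.7 [463.5 115.3  10.5] w 74.0 gf 0.0 [ 0.4  0.1 -0.9]
gripped 27.2 [463.7 115.1  10.5] w 49.4 gf 45.0 [ 1.1 -0.   3.6]
lifted 28.0 [462.  114.4 109.1] w 49.1 gf 45.0 [ 0.3  0.1 -5.3]
placed 30.1 [600.1 309.5  14.6] w 49.4 gf 45.0 [ 1.2  0.5 -4.1]
up 31.3 [599.6 308.9 109.2] w 70.2 gf 0.0 [-0.7 -0.5 -0.6]
away 33.7 [ 450.7 -329.   249.8] w 69.6 gf 0.0 [ 0.6 -0.2 -0.3]
```

View pics/s2.png

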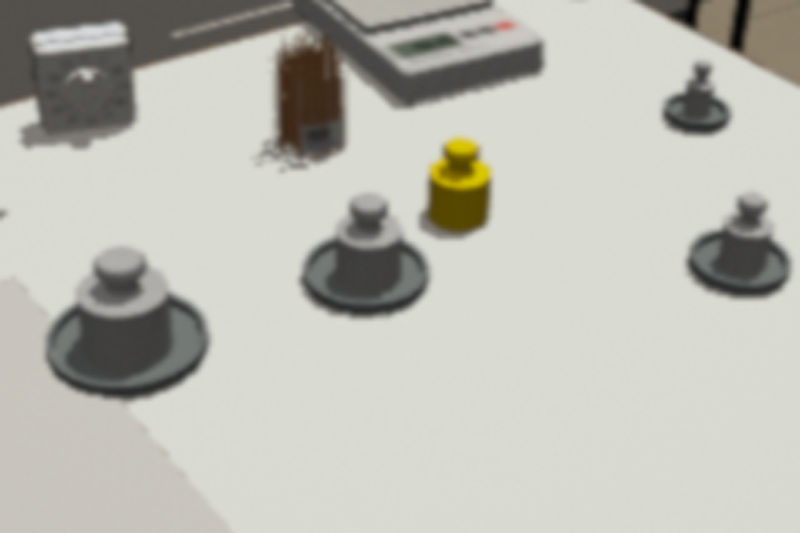

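View pics/t2.png

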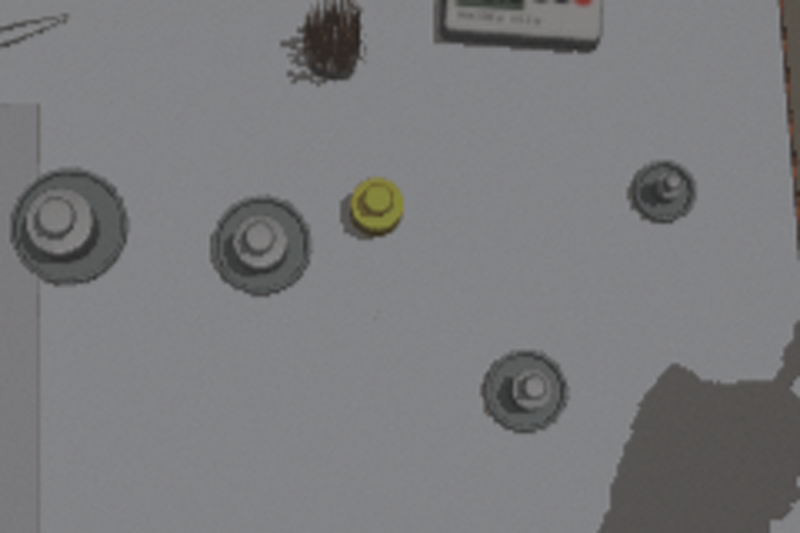

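Both views show all four weights upright inside their dishes, in scene-crop pixels: large (125,320), medium (367,250), small (745,240) and tiny (698,100). The yellow weight and the jar haven't moved, and the vial wasn't approached. Handing in.

```bash
python3 -c "
from h import *
print(robot.job_done())"
```

```text
the job is handed in; nothing more can be done
None
```

All four steel weights stand upright in the dishes of their own rank, nothing else was moved, and the job was handed in at about 34 s of the 96 s allowed.

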